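Tighten a bearing's retaining ring with a two-pin face spanner

TASK

The retaining ring on top of the grey bearing housing is slack. Take the two-pin face spanner from its wooden stand, feel both of its pins fully into two opposite holes of the ring, turn the ring clockwise (seen from above) with the spanner until it is fully tight against its stop, then put the spanner back, fully down in its stand. Press and turn gently, without ramming the pins on the ring or forcing the ring on at its stop, do not touch the ring or its housing with the fingers, and leave the other things on the table where they are.

Things in the scene. Friction and masses are not known exactly. Their poses are not given: they have to be found in the camera images.
- ring_centre (a point): Centre of the ring's upper face, on its vertical axis, 76 mm above the table; its axes are the fixed housing's. Steel ring: 72 mm outside, 32 mm inside, 14 mm high, six round blind holes 8.5 mm wide, 9 mm deep, every 60 degrees on a circle of 52 mm diameter. How the holes stand round the axis differs each time and follows from no reading: look or feel for them with the pins.
- ring_turn (a joint): How far the ring is screwed down, rad: grows clockwise seen from above; 0.05 to 0.35 at the start, stop (fully tight) at 0.80, back stop at 0. It does not tell where the holes are. The ring is stiff: about 0.3 N m turns it, more is felt at the stop, it stays where it is left, and pins rubbing on its face with a few newtons do not turn it.
- housing: The grey bearing housing with the ring on top, fixed to the table: a cylinder 88 mm across and 62 mm high, on a square foot of 112 mm, 26 mm thick, with four bolts. Origin at the centre of its underside, z up. Inside the ring the shaft's end lies 4 mm below the ring's face. A pouch, a ball and a leather stack stand between housing and stand: carry the spanner 0.15 m up.
- spanner_handle (a point): Centre of the black upright handle of the two-pin face spanner (16 mm thick in x, 32 mm wide in y, 46 mm high). z points up, y along the steel crossbar (16 x 68 x 12 mm), whose underside (shoulder) lies 41 mm below this point and top 29 mm below. At the start it stands in its stand, pins down.
- spanner: The same spanner, about 0.25 kg; origin at the centre of the shoulder, same axes. Two pins of 6 mm diameter, tips slightly tapered, stand 7 mm down from the shoulder at y = +26 and -26 mm; half a turn about z gives the same spanner. With both pins in, the shoulder rests on the ring's face.
- stand_top (a point): Top centre of the fixed wooden stand of the spanner, 54 mm above the table: a block 46 mm (x) by 100 mm (y) on a foot of 76 x 128 x 24 mm, with two holes 10 mm wide and 12 mm deep at y = +26 and -26 mm. The spanner belongs there with its crossbar along y (either way round), its shoulder resting on the block.
- wax_block: Bystander: the block of beeswax, to be left alone.
- wax_tin: Bystander: the round wax tin, to be left alone.
- measure: Bystander: the tape measure, to be left alone.
- marker: Bystander: the marker pen, to be left alone.

How it is judged:
On the way, in this order (a step that is already met when the one before it is completed fails the run):
1. both pins of the spanner are fully in two opposite holes of the ring (horizontal distance between spanner_handle and ring_centre below 0.004 m and z of spanner_handle in the frame of ring_centre below 0.0435 m and angle between spanner_handle's own z axis and vertical below 0.06 rad), for 0.2 s.
2. the ring is tight against its stop, the spanner still in it (value of joint ring_turn above 0.77 rad and horizontal distance between spanner_handle and ring_centre below 0.004 m and z of spanner_handle in the frame of ring_centre below 0.046 m), for 0.1 s.
At the end, for the whole second after the job is handed in: The ring is at its stop (ring_turn over 0.77 of 0.80 rad) and the spanner stands at rest, upright, in its stand: within 5 mm of the stand's centre and its shoulder within 3 mm of the block's top (value of joint ring_turn above 0.77 rad and horizontal distance between spanner_handle and stand_top below 0.005 m and z of spanner_handle in the frame of stand_top below 0.044 m and angle between spanner_handle's own z axis and vertical below 0.08 rad and linear speed of spanner below 0.02 m/s); the robot touches nothing.
It fails at once if the spanner is pressed or forced on the ring or housing with more than 60 N (both pins together) (contact force between spanner and housing above 60 N).
It fails at once if the fingers touch the ring or housing (contact force between the fingers and housing above 1 N).
It fails at once if a bystander is moved by more than 25 mm (distance of any of wax_block, wax_tin, measure, marker from where it was at the start of the episode above 0.025 m).
It also fails if it takes over 72 s, if anything falls off the work surface, if the arm or the gripper's body presses on something with over 40 N, if the wrist force passes 120 N, or if a joint passes its speed limit or range.

ROBOT

A 7-joint arm with a two-finger parallel gripper is mounted at the origin on the work surface; the furniture and walls round the work are solid. World frame = base frame: x ahead of the robot, y to its left, z up, the work surface at z = 0. Lengths are in m, angles in rad, forces in N, time in s.
With the tool pointing down it reaches from about 0.35 to 0.9 m from the base axis. Payload 8.1 kg.
Tool frame: the origin (TCP) lies where the fingers leave the gripper's body, on its centre line; the fingertips stand 66 mm ahead of it and the grasp point (between the pads) lies 47 mm ahead of it (arm.tip_reach is the distance from the TCP to the fingertips, in m); z points along the fingers, y is the direction in which the jaws open and shut (so a half turn about z gives the same grasp; the last joint's range is limited). The gripper opens to 92 mm and grips with 3 to 60 N. Pads are 19 mm wide; open, the fingers measure 130 mm over their backs; the gripper's body (75 mm by 190 mm) begins 47 mm behind the grasp point.
Start: joints at [1.042, 0.434, 0.025, 1.573, -0.012, 1.134, -0.075], TCP at [0.258, -0.569, 0.292] pointing down, gripper open.
Joint ranges: [-2.62, 2.62], [-0.44, 2.09], [-1.27, 1.32], [0.08, 2.57], [-1.32, 4.46], [0.12, 2], [-2.74, 2.74]. Speed limits (rad/s): [2.22, 2.22, 3.01, 3.01, 3.14, 3.14, 3.14].

INTERFACE

Orientations are given as a rotation vector (axis times angle).
In Python, from cell import arm gives the robot as it stands.
- The arm moves only by the tool carry_out, never from a script. Its argument "plan" is a list of rows, each a list of 5 numbers: the shift along the world's x, y, z in cm, then the turn about the world's z in rad, then the finger opening in cm, from 0 to 9.18. In form: [[tx, ty, tz, spin, fingers], ...]. A call has 1 to 20 rows; each row is the pose to reach, as a shift and turn from the pose measured when the call began; what a row does not reach only later rows make up. A row lasts 1/10 s, in which the tool goes at most 50 mm and 8.59 degrees, less where a joint would pass 70% of its speed; a pose out of reach is approached as far as the arm can. A call with a gripper value outside its range is refused whole. The fingers move at their own pace and stop on an object; "squeeze" is the grip in N (left out, the last holds). Time passes only in rows, so rows that repeat a pose let the fingers close. It gives the time, the measured TCP pose, the force and the opening at its end, in the units of the state.
- arm.observe(): the state, without advancing time (a new reading comes with each control period).
- arm.get_image(name): name is "scene" or "side" or "wrist"; returns (picture, depth): 384x512x3 uint8, red, green, blue; 384x512 float32, m along the optical axis (not along the pixel's ray), 0 where there is no reading.
- arm.get_calibration(name): a dict with "intrinsics" (3x3 intrinsics, pixels), "D" ([k1, k2, p1, p2, k3] as OpenCV has them; the pictures are not rectified), "rvec" (rotation vector, rad) and "tvec" (3), from world to camera coordinates, as OpenCV has them; the wrist camera has in their place "tool_from_camera" (4x4, takes a point from camera to tool coordinates, whose origin is the TCP and whose axes are the flange's). Camera axes: x right, y down, z forward; pixel columns grow to the right and rows downward; lengths in m; the calibration is good to about 2 mm. A picture is of the moment at which its call begins: read the wrist's pose just before it. get_calibration takes no time and is no camera call.
- arm.sign_off(): hands the job in, once; it reports no verdict.
The state is a dict: "clock": time; "joints": joint angles; "dq": joint speeds; "joint_efforts": joint torques, N m; "position": TCP position; "ee_rot": TCP orientation; "force": force on the tool from outside, world axes, zero at the start; "ft_torque": the same for the moment, N m; "width": opening from 0.0 (shut) to 1.0 (fully open).
Only numpy, scipy, OpenCV 4.12 (cv2) and the standard library are available. Lean on these libraries where they do the work, as an engineer would, in place of code of your own. Each camera call takes 0.05 s, during which the arm holds its last target. There are 200 camera calls.

## Working session

There is one attempt and no reset: what is moved stays moved. The work goes in short steps, Python scripts to look and compute and a tool call to move; the robot and the scene stay as the last step left them, time stands still between calls to the robot, and variables do not carry over. Pictures are saved under pics/ and viewed, about 8 in all and at most 12, crops included, and the job is handed in when it is done.

Besides the shell and the picture viewer there is one more tool, called after "Request:" by a JSON object that holds its "method" and its "body", one argument or row to a line. carry_out: Moves the arm, as the interface text tells. Its arguments: {"type":"object","properties":{"plan":{"type":"array"},"squeeze":{"type":"number"}},"required":["plan"]}

```bash
ls; mkdir -p pics
python3 - <<'E'
from cell import arm
import cv2,numpy as np
s=arm.observe();print(s)
ims=[]
for n in("scene","side"):
    im,d=arm.get_image(n);np.savez(f"{n}0.npz",im=im,d=d);ims.append(im[:,:,::-1])
    c=arm.get_calibration(n);print(n,c)
print(arm.get_calibration("wrist"))
cv2.imwrite("pics/a.png",cv2.resize(ims[0],(800,600)));cv2.imwrite("pics/b.png",cv2.resize(ims[1],(800,600)))
E
```

```text
pics
{'clock': 0.0, 'joints': array([ 1.04242022,  0.43521436,  0.02496873,  1.57407303, -0.011599  ,
        1.13398364, -0.07511212]), 'dq': array([-1.12980316e-03,  3.98465848e-05, -1.33333664e-03,  3.76126324e-04,
        9.17963955e-04, -2.29437450e-04,  3.24897133e-04]), 'joint_efforts': array([ 6.04564520e-04, -6.67866755e+01,  9.85356309e-01, -3.14453602e+01,
       -6.04932639e-02,  4.28958668e-02,  2.07225748e-04]), 'position': array([ 0.25793887, -0.56885866,  0.2914595 ]), 'ee_rot': array([-3.06926580e+00, -6.63339124e-01,  7.19353859e-04]), 'force': array([-0.17822696, -0.09651499, -0.32991366]), 'ft_torque': array([-0.02416278,  0.03982666,  0.05131462]), 'width': 1.0013860217474786}
scene {'intrinsics': array([[387.50742376,   0.        , 252.43775456],
       [  0.        , 387.50742376, 188.70542595],
       [  0.        ,   0.        ,   1.        ]]), 'D': array([-0.04638817,  0.        ,  0.        ,  0.        ,  0.        ]), 'rvec': array([ 1.95798199, -0.54926385,  0.3232896 ]), 'tvec': array([-0.41896053,  0.18175157,  1.07243246])}
side {'intrinsics': array(
[... 242 characters left out ...]
0733768, -2.79687934,  1.40190801]), 'tvec': array([0.46161235, 0.09279545, 1.35837245])}
{'intrinsics': array([[303.97387977,   0.        , 253.53676435],
       [  0.        , 303.97387977, 188.51496093],
       [  0.        ,   0.        ,   1.        ]]), 'D': array([-0.06040369,  0.        ,  0.        ,  0.        ,  0.        ]), 'tool_from_camera': array([[-2.94405086e-04, -9.64997550e-01, -2.62258729e-01,
         7.02418244e-02],
       [ 9.99999798e-01, -4.31988555e-04,  4.66954413e-04,
        -7.30589878e-05],
       [-5.63902635e-04, -2.62258539e-01,  9.64997482e-01,
        -9.19288590e-02],
       [ 0.00000000e+00,  0.00000000e+00,  0.00000000e+00,
         1.00000000e+00]])}
```

View pics/a.png

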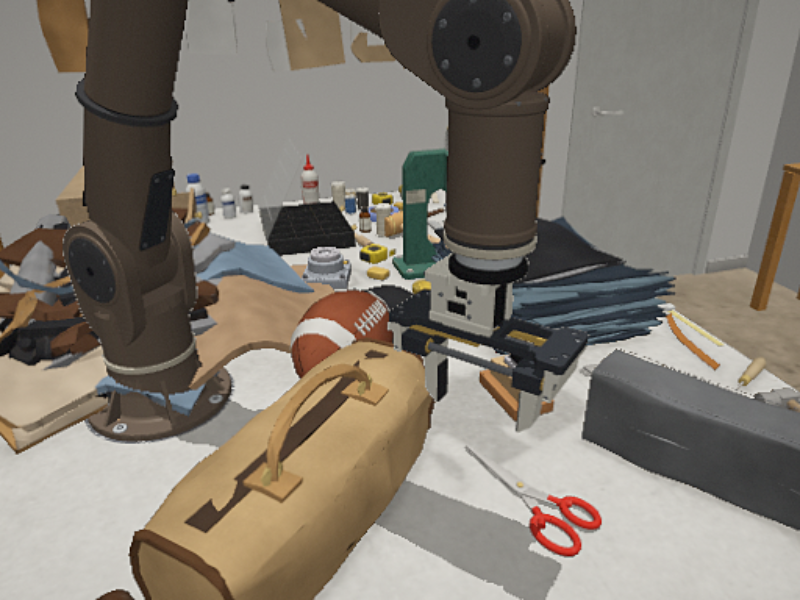

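View pics/b.png

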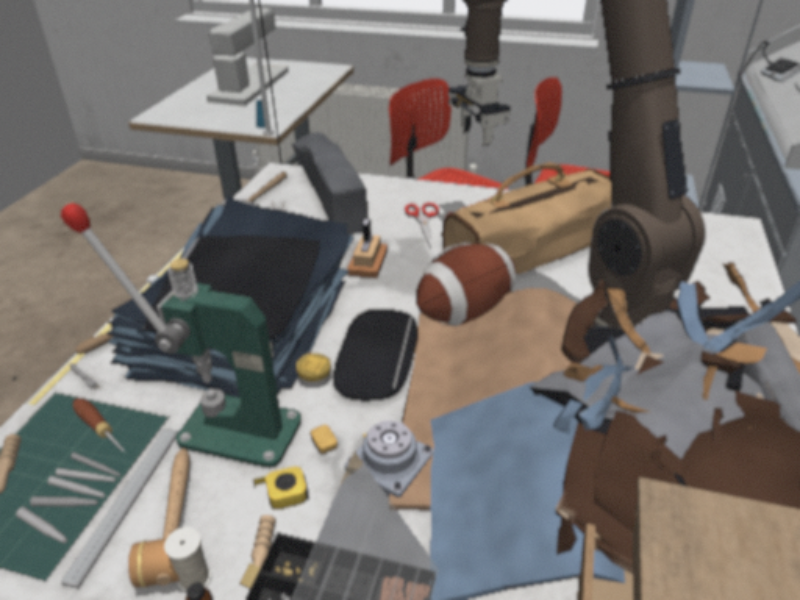

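The side view (800x600) shows the ring at about (390,438) and the spanner in its stand at about (367,240). The press, ball and pouch are nearby. In the scene view the stand sits behind the gripper at about (515,390).

```bash
cat > h.py <<'E'
import numpy as np,cv2
from scipy.spatial.transform import Rotation as R
from cell import arm
def cam(n,s=None):
    c=arm.get_calibration(n)
    if n=="wrist":
        T=np.eye(4);T[:3,:3]=R.from_rotvec(s["ee_rot"]).as_matrix();T[:3,3]=s["position"]
        T=T@c["tool_from_camera"]
    else:
        T=np.eye(4);T[:3,:3]=cv2.Rodrigues(c["rvec"])[0];T[:3,3]=c["tvec"];T=np.linalg.inv(T)
    return c["intrinsics"],c["D"],T
def ray(C,uv):
    K,D,T=C
    p=cv2.undistortPoints(np.float64(uv).reshape(-1,1,2),K,D)[:,0]
    return np.c_[p,np.ones(len(p))]
def onz(C,uv,z):
    r=ray(C,uv)@C[2][:3,:3].T;o=C[2][:3,3]
    return o+r*((z-o[2])/r[:,2])[:,None]
def bydepth(C,uv,d):
    r=ray(C,uv);z=np.array([d[int(round(v)),int(round(u))] for u,v in np.reshape(uv,(-1,2))])
    return (r*z[:,None])@C[2][:3,:3].T+C[2][:3,3]
def grab(name,fn):
    s=arm.observe();im,d=arm.get_image(name);np.savez(fn,im=im,d=d,**{k:s[k] for k in("ee_rot","position")});return s,im,d
E
python3 - <<'E'
from h import *
np.set_printoptions(precision=4,suppress=True)
z=np.load("side0.npz");C=cam("side")
f=1/1.5625
for n,u,h in(("ring",(390,437),.076),("standtop",(368,252),.06),("handle",(366,230),.095),("ball",(468,280),.08),("pouch",(375,352),.03),("duffel",(530,200),.1),("presstop",(200,290),.2),("tin",(313,366),.03),("wax",(323,437),.02),("meas",(285,485),.03),("leather",(280,250),.1),("duffelhandle",(520,175),.1),("bag2",(330,165),.1)):
    uv=[np.array(u)*f]; print(n,onz(C,uv,h)[0],bydepth(C,uv,z["d"])[0])
E
```

```text
ring [0.4651 0.3069 0.076 ] [0.4651 0.3049 0.0738]
standtop [ 0.5267 -0.2854  0.06  ] [ 0.5272 -0.294   0.0545]
handle [ 0.5321 -0.3284  0.095 ] [ 0.5308 -0.3086  0.1066]
ball [ 0.3024 -0.1385  0.08  ] [ 0.3123 -0.0555  0.1373]
pouch [0.4998 0.0419 0.03  ] [0.4998 0.0421 0.0302]
duffel [ 0.1192 -0.4683  0.1   ] [ 0.1376 -0.3829  0.1449]
presstop [0.8139 0.0656 0.2   ] [0.7583 0.2111 0.3035]
tin [0.6196 0.0834 0.03  ] [0.6194 0.0845 0.031 ]
wax [0.5839 0.257  0.02  ] [0.5842 0.2553 0.0181]
meas [0.6336 0.3676 0.03  ] [0.6334 0.3681 0.0307]
leather [ 0.7235 -0.2313  0.1   ] [ 0.7072 -0.158   0.1458]
duffelhandle [ 0.124  -0.6134  0.1   ] [ 0.1683 -0.3838  0.2101]
bag2 [ 0.6496 -0.6827  0.1   ] [ 0.6423 -0.6219  0.128 ]
```

Request:
{"method": "carry_out", "body": {
  "plan": [
    [27,26,2,0,9],
    [27,26,2,0,9],
    [27,26,2,0,9],
    [27,26,2,0,9],
    [27,26,2,0,9],
    [27,26,2,0,9],
    [27,26,2,0,9],
    [27,26,2,0,9],
    [27,26,2,0,9],
    [27,26,2,0,9],
    [27,26,2,0,9]
  ]
}}

```text
clock: 1.2
position: [0.5269, -0.3102, 0.3112]
ee_rot: [-3.07, -0.66, 0.003]
force: [0.2, -0.0, -0.6]
width: 0.981
```

Run:
```python
from h import *
np.set_printoptions(precision=4,suppress=True)
s,im,d=grab("wrist","w1.npz");print(s["clock"],s["position"],s["joints"]);print(R.from_rotvec(s["ee_rot"]).as_matrix())
cv2.imwrite("pics/c.png",cv2.resize(im[:,:,::-1],(768,576)))
```

```text
1.2 [ 0.5269 -0.3102  0.3112] [ 0.502   0.4033 -0.0819  1.5734  0.035   1.1683 -0.7341]
[[ 0.9115  0.4112 -0.0018]
 [ 0.4112 -0.9115  0.0007]
 [-0.0014 -0.0014 -1.    ]]
```

View pics/c.png

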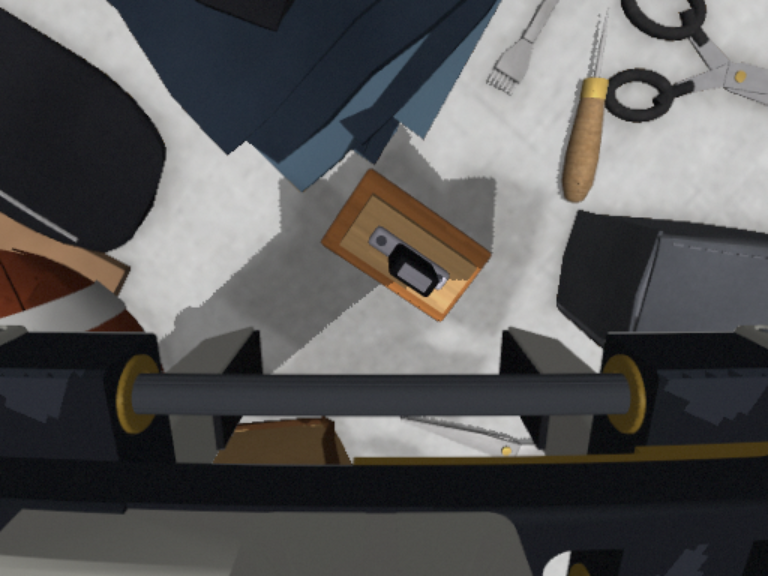

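Seen from the wrist (768x576), the black handle top is at about (415,274) and the crossbar end with its hole at about (383,240). The stand foot corners are near (372,168), (490,250), (440,321) and (321,243). The leather stack is just above.

```bash
cat >> h.py <<'E'
def cloud(fn):
    z=np.load(fn);C=cam("wrist",z);d=z["d"]
    v,u=np.mgrid[0:384,0:512];uv=np.c_[u.ravel(),v.ravel()].astype(float)
    P=(ray(C,uv)*d.ravel()[:,None])@C[2][:3,:3].T+C[2][:3,3]
    P[d.ravel()==0]=np.nan
    return P.reshape(384,512,3),z,C
def rect(P,m):
    m=cv2.morphologyEx(m.astype(np.uint8),cv2.MORPH_OPEN,np.ones((2,2)))
    n,l,st,_=cv2.connectedComponentsWithStats(m);k=1+np.argmax(st[1:,4]);q=P[l==k]
    (c,sz,a)=cv2.minAreaRect(np.float32(q[:,:2]*1000));return len(q),np.array(c)/1000,sz,a,np.median(q[:,2]),q
E
cat > m1.py <<'E'
from h import *
import sys
np.set_printoptions(precision=4,suppress=True)
P,z,C=cloud(sys.argv[1]);near=np.hypot(P[...,0]-.54,P[...,1]+.31)<.12
for n,a,b in(("handle",.105,.13),("xbar",.060,.075),("block",.048,.060),("foot",.018,.03)):
    print(n,rect(P,near&(P[...,2]>a)&(P[...,2]<b))[:5])
E
python3 m1.py w1.npz
python3 - <<'E'
from h import *
z=np.load("w1.npz");C=cam("wrist",z)
print(onz(C,np.array([(372,168),(490,250),(440,321),(321,243)])/1.5,.024))
print(onz(C,np.array([(415,274)])/1.5,.118))
print(onz(C,np.array([(382,240)])/1.5,.066))
E
```

```text
handle (800, array([ 0.5663, -0.2358]), (23.80994415283203, 70.27217864990234), 53.477516174316406, np.float64(nan))
xbar (256, array([ 0.5353, -0.3111]), (25.3852596282959, 17.898502349853516), 79.4381103515625, np.float64(nan))
block (2186, array([ 0.53  , -0.3368]), (109.90928649902344, 51.77654266357422), 77.91295623779297, np.float64(nan))
foot (2449, array([ 0.5291, -0.3359]), (135.6529998779297, 81.31605529785156), 79.71697235107422, np.float64(nan))
[[ 0.58149327 -0.27784579  0.024     ]
 [ 0.56100394 -0.39651108  0.024     ]
 [ 0.48624824 -0.38598324  0.024     ]
 [ 0.50760894 -0.26368338  0.024     ]]
[[ 0.53447253 -0.3310442   0.118     ]]
[[ 0.53769295 -0.30639182  0.066     ]]
```

Request:
{"method": "carry_out", "body": {
  "plan": [
    [0.8,-2.1,0,0.15,9],
    [0.8,-2.1,0,0.3,9],
    [0.8,-2.1,0,0.45,9],
    [0.8,-2.1,0,0.6,9],
    [0.8,-2.1,-2,0.75,9],
    [0.8,-2.1,-4,0.9,9],
    [0.8,-2.1,-7,0.97,9],
    [0.8,-2.1,-7,0.97,9],
    [0.8,-2.1,-7,0.97,9]
  ]
}}

```text
clock: 2.15
position: [0.534, -0.3323, 0.2415]
ee_rot: [-2.413, -2.01, 0.004]
force: [0.0, -0.7, 0.7]
width: 0.984
```

```bash
python3 - <<'E'
from h import *
np.set_printoptions(precision=4,suppress=True)
P,z,C=cloud("w1.npz")
r=P[np.isfinite(P[...,0])];r=r[(r[:,2]<.2)]
q=r[:,:2]-[.534,-.331];a=np.radians(-10);x=q@[np.cos(a),np.sin(a)];y=q@[-np.sin(a),np.cos(a)]
for i in((-.1,-.03),(-.03,.03),(.03,.07),(.07,.1)):
  for j in((-.06,0),(0,.045),(.045,.09)):
    k=(x>i[0])&(x<i[1])&(y>j[0])&(y<j[1]);print(i,j,k.sum(),np.max(r[k,2],initial=-1))
s,im,d=grab("wrist","w2.npz");print(s["clock"],s["position"],s["joints"]);print(R.from_rotvec(s["ee_rot"]).as_matrix())
cv2.imwrite("pics/d.png",cv2.resize(im[:,:,::-1],(768,576)))
E
python3 m1.py w2.npz
```

```text
(-0.1, -0.03) (-0.06, 0) 1838 0.025400406673759923
(-0.1, -0.03) (0, 0.045) 1457 0.025726090391019696
(-0.1, -0.03) (0.045, 0.09) 1607 0.025422980769385317
(-0.03, 0.03) (-0.06, 0) 1767 0.12222817603222663
(-0.03, 0.03) (0, 0.045) 2051 0.12229961353447044
(-0.03, 0.03) (0.045, 0.09) 1887 0.13206764755077727
(0.03, 0.07) (-0.06, 0) 1403 0.025145208783662998
(0.03, 0.07) (0, 0.045) 1116 0.025620682149315843
(0.03, 0.07) (0.045, 0.09) 1953 0.1664945603022475
(0.07, 0.1) (-0.06, 0) 1064 0.0021820536590415607
(0.07, 0.1) (0, 0.045) 786 0.10539090681340785
(0.07, 0.1) (0.045, 0.09) 2297 0.16643225626622138
2.15 [ 0.534  -0.3323  0.2415] [ 0.6601  0.5046 -0.2804  1.6055  0.1562  1.0556  0.1539]
[[ 0.1806  0.9836 -0.0026]
 [ 0.9836 -0.1806 -0.0006]
 [-0.0011 -0.0024 -1.    ]]
handle (2410, array([ 0.5868, -0.232 ]), (48.493919372558594, 51.16606140136719), 71.14543914794922, np.float64(nan))
xbar (410, array([ 0.5375, -0.31  ]), (23.354511260986328, 15.628103256225586), 79.96556854248047, np.float64(nan))
block (3536, array([ 0.5327, -0.345 ]), (123.90641784667969, 53.51393508911133), 77.86448669433594, np.float64(nan))
foot (3531, array([ 0.533 , -0.3371]), (136.92037963867188, 78.03740692138672), 79.16905212402344, np.float64(nan))
```

View pics/d.png

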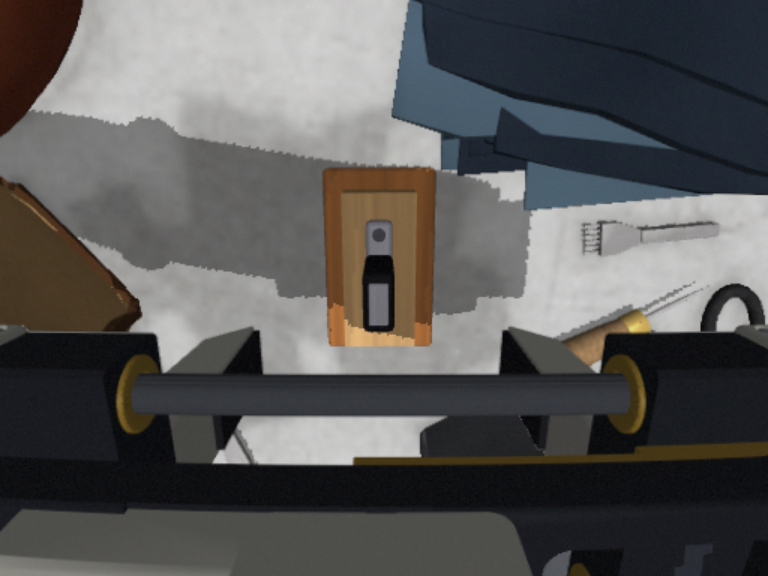

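The second wrist view has the stand square with the tool. The handle top rectangle is at about (368..389, 279..328), the crossbar end pin mark at (379,235), and the foot spans (324..435, 168..346).

Run:
```python
from h import *
np.set_printoptions(precision=4,suppress=True)
P,z,C=cloud("w2.npz")
print(onz(C,np.array([(378.5,303.5)])/1.5,.118), onz(C,np.array([(379,235)])/1.5,.066))
print(onz(C,np.array([(324,169),(435,168),(431.5,346),(330.5,346)])/1.5,.024))
print(onz(C,np.array([(341,191),(417,191)])/1.5,.054))
m=(np.hypot(P[...,0]-.534,P[...,1]+.333)<.04)&(P[...,2]>.112)&(P[...,2]<.126);print(rect(P,m)[:4])
q=P[m];print(q.mean(0))
```

```text
[[ 0.5328 -0.3311  0.118 ]] [[ 0.5375 -0.3058  0.066 ]]
[[ 0.5083 -0.2626  0.024 ]
 [ 0.5806 -0.2752  0.024 ]
 [ 0.559  -0.4001  0.024 ]
 [ 0.4862 -0.3867  0.024 ]]
[[ 0.5194 -0.2772  0.054 ]
 [ 0.5645 -0.2855  0.054 ]]
(842, array([ 0.5316, -0.3434]), (56.443336486816406, 17.75493621826172), 79.89441680908203)
[ 0.5328 -0.3294  0.1181]
```

Run:
```python
from h import *
for f in("w1.npz","w2.npz"):
    P,z,C=cloud(f)
    r=P[np.isfinite(P[...,0])];r=r[(r[:,2]<.2)&(r[:,2]>.125)]
    q=r[:,:2]-[.533,-.331];a=np.radians(-10);x=q@[np.cos(a),np.sin(a)];y=q@[-np.sin(a),np.cos(a)]
    k=(x>-.11)&(x<.11)&(abs(y)<.12)&(y>-.02);print(k.sum(),np.percentile(y[k],[0,1,5,20]))
```

```text
8325 [0.0612777  0.0644378  0.07006291 0.08145032]
17628 [-9.59421472e-03  9.29354811e-05  8.98791167e-03  7.81016874e-02]
```

Request:
{"method": "carry_out", "body": {
  "plan": [
    [-0.1,0.13,-3,0,7],
    [-0.1,0.13,-6,0,7],
    [-0.1,0.13,-6,0,7]
  ]
}}

```text
clock: 2.5
position: [0.5324, -0.3306, 0.1807]
ee_rot: [-2.413, -2.008, 0.005]
force: [0.3, -0.1, -0.5]
width: 0.786
```

Request:
{"method": "carry_out", "body": {
  "plan": [
    [0,0,-2.5,0,6],
    [0,0,-3.85,0,4],
    [0,0,-3.85,0,2],
    [0,0,-3.85,0,0],
    [0,0,-3.85,0,0],
    [0,0,-3.85,0,0],
    [0,0,-3.85,0,0],
    [0,0,-3.85,0,0],
    [0,0,-3.85,0,0]
  ],
  "squeeze": 40
}}

```text
clock: 3.4
position: [0.5326, -0.3308, 0.1428]
ee_rot: [-2.413, -2.008, 0.005]
force: [-0.3, 1.5, 5.6]
width: 0.173
```

Gripped (opening 15.9 mm, as expected). Next I lift and carry it to a viewing pose beside the ring.

Request:
{"method": "carry_out", "body": {
  "plan": [
    [0,0,2,0,0],
    [0,0,5,0,0],
    [0,0,9,0,0],
    [0,0,13,0,0],
    [0,0,16,0,0],
    [-1,5,16,0,0],
    [-2,10,16,0,0],
    [-3,15,16,0,0],
    [-4,20,16,0,0],
    [-5,25,16,0,0],
    [-6,30,16,0,0],
    [-7,35,16,0,0],
    [-7.5,40,16,0,0],
    [-8,45,16,0,0],
    [-8,50,16,0,0],
    [-8,54,15,0,0],
    [-8,56.8,12,0,0],
    [-8,56.8,10,0,0],
    [-8,56.8,10,0,0],
    [-8,56.8,10,0,0]
  ]
}}

```text
clock: 5.4
position: [0.4525, 0.2365, 0.2427]
ee_rot: [-2.414, -2.008, 0.007]
force: [0.3, 0.1, -2.6]
width: 0.17
```

Run:
```python
from h import *
np.set_printoptions(precision=4,suppress=True)
s,im,d=grab("wrist","w3.npz");print(s["clock"],s["position"],s["joints"],s["width"],s["force"]);print(R.from_rotvec(s["ee_rot"]).as_matrix())
C=cam("wrist",s)
P,z,C=cloud("w3.npz")
m=(np.hypot(P[...,0]-.465,P[...,1]-.306)<.06)&(P[...,2]>.07)&(P[...,2]<.083)
print(rect(P,m)[:4],P[m].mean(0))
v,u=np.nonzero(m);print(u.min(),u.max(),v.min(),v.max());uc,vc=int(np.median(u)),int(np.median(v))
y0,x0=max(0,vc-75),max(0,uc-100);print("crop",x0,y0)
cv2.imwrite("pics/e.png",cv2.resize(im[y0:y0+150,x0:x0+200,::-1],(800,600),interpolation=cv2.INTER_CUBIC))
```

```text
5.4 [0.4525 0.2365 0.2427] [-0.1487  0.3641 -0.5629  1.8742  0.2297  0.9728 -0.9964] 0.16986087159606555 [ 0.3327  0.1432 -2.5944]
[[ 0.1822  0.9833 -0.0049]
 [ 0.9833 -0.1822 -0.0015]
 [-0.0024 -0.0046 -1.    ]]
(4461, array([0.4615, 0.3007]), (61.976280212402344, 65.67526245117188), 41.21575927734375) [0.4675 0.304  0.0749]
214 301 63 151
crop 158 32
```

View pics/e.png

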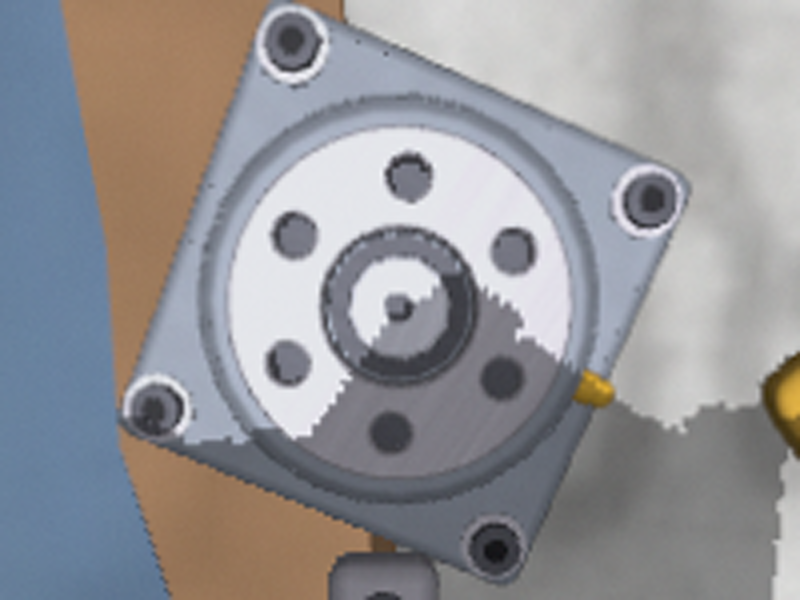

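The six holes appear in the crop (4x, offset 158,32) at (409,177), (515,251), (502,378), (391,432), (288,361) and (295,235). The ring outline is centred near (400,302), and the spanner crossbar end shows at the bottom (385,580).

Run:
```python
from h import *
np.set_printoptions(precision=4,suppress=True)
z=np.load("w3.npz");C=cam("wrist",z);im=z["im"]
px=np.array([(409,177),(515,251),(502,378),(391,432),(288,361),(295,235)])/4+[158,32]-.375
p=onz(C,px,.076);c=p[:,:2].mean(0);q=p[:,:2]-c
print("centre",c,"radii",np.hypot(*q.T)*1000);a=np.degrees(np.arctan2(q[:,1],q[:,0]));print(a)
ph=np.unwrap(np.radians(a+60*np.arange(6)),period=2*np.pi);print("phase mod60",np.degrees(np.mean(ph))%60)
# ring outer edge check
e=onz(C,np.array([(229,303),(572,303),(400,126),(400,478)])/4+[158,32]-.375,.076);print(e, e[:2].mean(0),e[2:].mean(0))
# crossbar pin mark visible? 
print(R.from_rotvec(z["ee_rot"]).as_matrix()[:2,0],z["position"])
```

```text
centre [0.4674 0.3031] radii [25.657  26.005  25.8099 25.8009 25.7794 25.7931]
[  75.6032   15.0105  -44.5376 -104.5601 -165.3511  135.7204]
phase mod60 15.314206050286657
[[0.4328 0.3104 0.076 ]
 [0.5025 0.2975 0.076 ]
 [0.4737 0.3379 0.076 ]
 [0.461  0.2682 0.076 ]] [0.4676 0.3039 0.076 ] [0.4674 0.303  0.076 ]
[0.1822 0.9833] [0.4525 0.2365 0.2427]
```

Request:
{"method": "carry_out", "body": {
  "plan": [
    [1.5,6.67,0,-0.073,0],
    [1.5,6.67,0,-0.073,0],
    [1.5,6.67,-3,-0.073,0],
    [1.5,6.67,-5,-0.073,0],
    [1.5,6.67,-6.6,-0.073,0],
    [1.5,6.67,-6.6,-0.073,0],
    [1.5,6.67,-6.6,-0.073,0]
  ],
  "squeeze": 55
}}

```text
clock: 6.15
position: [0.4688, 0.303, 0.1788]
ee_rot: [-2.488, -1.916, 0.003]
force: [0.4, 0.3, -2.2]
width: 0.17
```

Run:
```python
from h import *
np.set_printoptions(precision=4,suppress=True)
s=arm.observe();print(s["clock"],s["position"],s["width"],s["force"],s["ft_torque"]);print(R.from_rotvec(s["ee_rot"]).as_matrix())
```

```text
6.15 [0.4688 0.303  0.1788] 0.17015994792296055 [ 0.3674  0.2717 -2.1926] [ 0.0562 -0.121  -0.0394]
[[ 0.2553  0.9669 -0.0021]
 [ 0.9669 -0.2553  0.0001]
 [-0.0005 -0.0021 -1.    ]]
```

Request:
{"method": "carry_out", "body": {
  "plan": [
    [-0.13,0.02,-0.2,0,0],
    [-0.13,0.02,-0.4,0,0],
    [-0.13,0.02,-0.5,0,0],
    [-0.13,0.02,-0.5,0,0]
  ]
}}

```text
clock: 6.55
position: [0.4676, 0.3032, 0.174]
ee_rot: [-2.488, -1.916, 0.002]
force: [-0.7, 0.0, -3.5]
width: 0.174
```

Request:
{"method": "carry_out", "body": {
  "plan": [
    [0,0,-0.1,0,0],
    [0,0,-0.2,0,0],
    [0,0,-0.3,0,0],
    [0,0,-0.4,0,0],
    [0,0,-0.4,0,0]
  ]
}}

```text
clock: 7.05
position: [0.4675, 0.3031, 0.1697]
ee_rot: [-2.488, -1.916, 0.003]
force: [-0.2, 0.6, -3.5]
width: 0.171
```

No contact force 2 mm below the expected touching height, so the pins are entering. Going on down.

Request:
{"method": "carry_out", "body": {
  "plan": [
    [0,0,-0.15,0,0],
    [0,0,-0.3,0,0],
    [0,0,-0.4,0,0],
    [0,0,-0.45,0,0],
    [0,0,-0.45,0,0]
  ]
}}

```text
clock: 7.55
position: [0.4674, 0.3031, 0.1651]
ee_rot: [-2.488, -1.916, 0.003]
force: [-0.3, 0.4, -3.4]
width: 0.171
```

Request:
{"method": "carry_out", "body": {
  "plan": [
    [0,0,-0.05,0,0],
    [0,0,-0.1,0,0],
    [0,0,-0.1,0,0]
  ]
}}

```text
clock: 7.85
position: [0.4675, 0.3032, 0.1647]
ee_rot: [-2.488, -1.916, 0.002]
force: [-1.8, -1.7, 3.9]
width: 0.17
```

Shoulder contact at TCP z 0.1647 (expected 0.1648), so the pins are fully in. Now I turn in small steps and watch the moment.

Request:
{"method": "carry_out", "body": {
  "plan": [
    [0,0,0,0,0],
    [0,0,0,0,0],
    [0,0,0,-0.05,0],
    [0,0,0,-0.1,0],
    [0,0,0,-0.15,0],
    [0,0,0,-0.2,0],
    [0,0,0,-0.2,0]
  ]
}}

```text
clock: 8.55
position: [0.4676, 0.3033, 0.1648]
ee_rot: [-2.667, -1.658, 0.001]
force: [0.5, -0.4, -0.7]
width: 0.174
```

```bash
cat > st.py <<'E'
from h import *
np.set_printoptions(precision=4,suppress=True)
s=arm.observe();M=R.from_rotvec(s["ee_rot"]).as_matrix();print(s["clock"],s["position"],s["width"],s["force"],s["ft_torque"],"yaw",np.degrees(np.arctan2(M[1,0],M[0,0])),"j7",s["joints"][6])
E
python3 st.py
```

```text
8.55 [0.4676 0.3033 0.1648] 0.1742440263542223 [ 0.5152 -0.3852 -0.7329] [-0.1289 -0.0529  0.1792] yaw 63.725381529980204 j7 -1.399597238998119
```

Request:
{"method": "carry_out", "body": {
  "plan": [
    [0,0,-0.02,-0.05,0],
    [0,0,-0.02,-0.1,0],
    [0,0,-0.02,-0.15,0],
    [0,0,-0.02,-0.2,0],
    [0,0,-0.02,-0.2,0]
  ]
}}

```text
clock: 9.05
position: [0.4677, 0.3033, 0.1647]
ee_rot: [-2.819, -1.384, 0.001]
force: [-0.9, -0.6, 2.0]
width: 0.172
```

```bash
python3 st.py
```

```text
9.05 [0.4677 0.3033 0.1647] 0.17221353308659648 [-0.8863 -0.6283  1.9706] [-0.3346  0.0851  0.1083] yaw 52.311112363335326 j7 -1.5684875162408511
```

Request:
{"method": "carry_out", "body": {
  "plan": [
    [0,0,0,-0.04,0],
    [0,0,0,-0.08,0],
    [0,0,0,-0.12,0],
    [0,0,0,-0.12,0]
  ]
}}

```text
clock: 9.45
position: [0.4677, 0.3033, 0.1648]
ee_rot: [-2.896, -1.215, 0.001]
force: [-1.1, -1.7, 1.2]
width: 0.172
```

```bash
python3 st.py
```

```text
9.45 [0.4677 0.3033 0.1648] 0.17159140701046904 [-1.1116 -1.6862  1.2389] [-0.2861  0.0593  0.1942] yaw 45.52805735691665 j7 -1.668834041212944
```

Request:
{"method": "carry_out", "body": {
  "plan": [
    [0,0,0,-0.04,0],
    [0,0,0,-0.08,0],
    [0,0,0,-0.12,0],
    [0,0,0,-0.12,0]
  ]
}}

```text
clock: 9.85
position: [0.4677, 0.3033, 0.1648]
ee_rot: [-2.963, -1.042, 0.001]
force: [-1.1, -0.5, 0.2]
width: 0.167
```

```bash
python3 st.py
```

```text
9.85 [0.4677 0.3033 0.1648] 0.16704018957448977 [-1.0543 -0.5423  0.1934] [-0.297   0.0952  0.1457] yaw 38.75766250216046 j7 -1.7689767583545386
```

Request:
{"method": "carry_out", "body": {
  "plan": [
    [0,0,-0.02,-0.03,0],
    [0,0,-0.02,-0.06,0],
    [0,0,-0.02,-0.08,0],
    [0,0,-0.02,-0.08,0]
  ]
}}

```text
clock: 10.25
position: [0.4677, 0.3033, 0.1647]
ee_rot: [-3.002, -0.924, 0.0]
force: [-1.1, -2.0, 4.5]
width: 0.172
```

```bash
python3 st.py
```

```text
10.25 [0.4677 0.3033 0.1647] 0.17179530889521288 [-1.1358 -2.0492  4.4679] [-0.5667  0.1713  1.1682] yaw 34.20634202835376 j7 -1.836871000666354
```

The moment jumped from about 0.2 to 1.17 N m, so the ring is at the stop. I hold briefly, relieve the turn, then lift.

Request:
{"method": "carry_out", "body": {
  "plan": [
    [0,0,0,-0.015,0],
    [0,0,0,-0.015,0],
    [0,0,0,-0.015,0]
  ]
}}

```text
clock: 10.55
position: [0.4677, 0.3034, 0.1647]
ee_rot: [-3.009, -0.902, 0.0]
force: [-1.0, -1.9, 4.2]
width: 0.174
```

```bash
python3 st.py
```

```text
10.55 [0.4677 0.3034 0.1647] 0.17400128366699458 [-0.9738 -1.9271  4.1635] [-0.5055  0.1737  1.297 ] yaw 33.38360277942454 j7 -1.8492351496341686
```

Request:
{"method": "carry_out", "body": {
  "plan": [
    [0,0,0,0.03,0],
    [0,0,0,0.05,0],
    [0,0,0,0.05,0]
  ]
}}

```text
clock: 10.85
position: [0.4677, 0.3034, 0.1647]
ee_rot: [-2.985, -0.977, 0.0]
force: [-1.1, -1.1, 4.6]
width: 0.168
```

```bash
python3 st.py
```

```text
10.85 [0.4677 0.3034 0.1647] 0.16806139797951583 [-1.0657 -1.1328  4.5677] [-0.4979  0.2894  0.5321] yaw 36.261358611721256 j7 -1.8063053244485376
```

Request:
{"method": "carry_out", "body": {
  "plan": [
    [0,0,0,0.02,0],
    [0,0,0.02,0.035,0],
    [0,0,0.04,0.035,0]
  ]
}}

```text
clock: 11.15
position: [0.4677, 0.3033, 0.1648]
ee_rot: [-2.967, -1.029, 0.001]
force: [-0.1, -0.3, -2.7]
width: 0.169
```

```bash
python3 st.py
```

```text
11.15 [0.4677 0.3033 0.1648] 0.16903044999440042 [-0.1272 -0.2657 -2.6813] [ 0.     -0.0448  0.0347] yaw 38.26631250450264 j7 -1.7759875169830155
```

Unloaded. Lifting straight up, then backing off to a viewing pose to check the hole phase.

Request:
{"method": "carry_out", "body": {
  "plan": [
    [0,0,0.5,0,0],
    [0,0,1,0,0],
    [0,0,2,0,0],
    [0,0,4,0,0],
    [0,0,7.8,0,0],
    [-2,-3,7.8,0,0],
    [-4.4,-5.5,7.8,0,0],
    [-5.5,-4.3,7.8,0,0],
    [-5.5,-4.3,7.8,0,0],
    [-5.5,-4.3,7.8,0,0]
  ]
}}

```text
clock: 12.15
position: [0.4131, 0.2608, 0.2436]
ee_rot: [-2.966, -1.031, -0.002]
force: [0.7, -0.4, -2.8]
width: 0.173
```

```bash
python3 st.py
python3 - <<'E'
from h import *
s,im,d=grab("wrist","w4.npz")
P,z,C=cloud("w4.npz")
m=(np.hypot(P[...,0]-.4675,P[...,1]-.3032)<.05)&(P[...,2]>.07)&(P[...,2]<.083)
v,u=np.nonzero(m);uc,vc=int(np.median(u)),int(np.median(v))
y0,x0=max(0,vc-75),max(0,uc-100);print("crop",x0,y0)
cv2.imwrite("pics/f.png",cv2.resize(im[y0:y0+150,x0:x0+200,::-1],(800,600),interpolation=cv2.INTER_CUBIC))
E
```

```text
12.15 [0.4131 0.2608 0.2436] 0.17302151553221168 [ 0.6537 -0.3963 -2.8319] [-0.0946 -0.0625  0.0148] yaw 38.32513958573826 j7 -1.7145743766024062
crop 154 32
```

View pics/f.png

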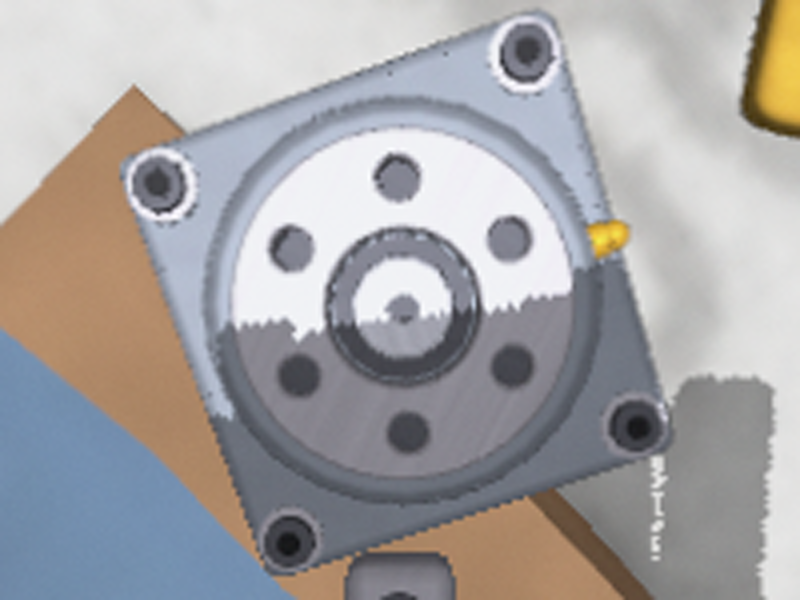

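The holes are now at (397,178), (510,238), (513,366), (409,433), (300,375) and (291,248) in the crop (offset 154,32).

Run:
```python
from h import *
np.set_printoptions(precision=4,suppress=True)
z=np.load("w4.npz");C=cam("wrist",z)
px=np.array([(397,178),(510,238),(513,366),(409,433),(300,375),(291,248)])/4+[154,32]-.375
p=onz(C,px,.076);c=p[:,:2].mean(0);q=p[:,:2]-c
print("centre",c,"radii",np.hypot(*q.T)*1000);a=np.degrees(np.arctan2(q[:,1],q[:,0]));print(a)
print(np.degrees(np.mean(np.unwrap(np.radians(a+60*np.arange(6)),period=2*np.pi)))%60)
```

```text
centre [0.4674 0.3029] radii [25.6909 25.9148 25.8983 25.9478 25.6946 25.9838]
[  41.2157  -19.122   -79.0352 -138.998   160.6959  100.8788]
40.9392085572816
```

The ring turned 34.4° (0.60 rad), which fits a start at about 0.20 and the stop at 0.80. The spanner has not slipped in the grip: its crossbar is at the same image column as before. Now carrying it back.

Request:
{"method": "carry_out", "body": {
  "plan": [
    [0,0,3,0,0],
    [0,-1,6,0,0],
    [1,-5,6,0.06,0],
    [2,-10,6,0.12,0],
    [3,-14.5,6,0.18,0],
    [4,-19,6,0.24,0],
    [5,-23.5,6,0.3,0],
    [6,-28,6,0.36,0],
    [7,-32.5,6,0.42,0],
    [8,-37,6,0.48,0],
    [9,-41.5,6,0.54,0],
    [10,-46,6,0.6,0],
    [11,-50.5,6,0.66,0],
    [11.9,-55,6,0.72,0],
    [11.95,-59.16,6,0.72,0],
    [11.95,-59.16,6,0.72,0],
    [11.95,-59.16,2,0.72,0],
    [11.95,-59.16,-2,0.72,0],
    [11.95,-59.16,-5,0.72,0],
    [11.95,-59.16,-5,0.72,0]
  ]
}}

```text
clock: 14.2
position: [0.5306, -0.3302, 0.1887]
ee_rot: [-2.408, -2.004, 0.005]
force: [-0.5, 0.3, -3.7]
width: 0.17
```

```bash
python3 st.py
```

```text
14.2 [ 0.5306 -0.3302  0.1887] 0.17008745543709752 [-0.5038  0.2555 -3.7033] [-0.0179  0.0041  0.0005] yaw 79.53041120940945 j7 0.20983213293169345
```

Request:
{"method": "carry_out", "body": {
  "plan": [
    [0.2,-0.06,-1,0,0],
    [0.2,-0.06,-2.5,0,0],
    [0.2,-0.06,-3.6,0,0],
    [0.2,-0.06,-3.6,0,0],
    [0.2,-0.06,-3.6,0,0]
  ]
}}

```text
clock: 14.7
position: [0.5327, -0.3308, 0.1529]
ee_rot: [-2.408, -2.004, 0.005]
force: [0.4, 0.3, -1.7]
width: 0.17
```

Request:
{"method": "carry_out", "body": {
  "plan": [
    [0,0,-0.15,0,0],
    [0,0,-0.3,0,0],
    [0,0,-0.45,0,0],
    [0,0,-0.6,0,0],
    [0,0,-0.6,0,0]
  ]
}}

```text
clock: 15.2
position: [0.5326, -0.3308, 0.1467]
ee_rot: [-2.408, -2.004, 0.005]
force: [0.0, -0.1, -3.4]
width: 0.174
```

The pins are in the stand holes with no force. On down to the shoulder.

Request:
{"method": "carry_out", "body": {
  "plan": [
    [0,0,-0.15,0,0],
    [0,0,-0.3,0,0],
    [0,0,-0.4,0,0],
    [0,0,-0.4,0,0]
  ]
}}

```text
clock: 15.6
position: [0.5326, -0.3308, 0.143]
ee_rot: [-2.408, -2.004, 0.005]
force: [-2.3, 1.3, 0.6]
width: 0.171
```

Request:
{"method": "carry_out", "body": {
  "plan": [
    [0,0,-0.02,0,0],
    [0,0,0,0,3],
    [0,0,0,0,6],
    [0,0,0,0,6],
    [0,0,0,0,6],
    [0,0,1,0,6],
    [0,0,3,0,6],
    [0,0,6,0,6],
    [0,0,10,0,6],
    [0,0,10,0,6],
    [0,0,10,0,6]
  ]
}}

```text
clock: 16.7
position: [0.5332, -0.331, 0.2448]
ee_rot: [-2.41, -2.005, 0.003]
force: [-0.6, 0.9, -0.5]
width: 0.653
```

```bash
python3 st.py
python3 - <<'E'
from h import *
np.set_printoptions(precision=4,suppress=True)
s,im,d=grab("wrist","w5.npz");P,z,C=cloud("w5.npz")
m=(np.hypot(P[...,0]-.533,P[...,1]+.331)<.03)&(P[...,2]>.1)&(P[...,2]<.14);q=P[m]
print("handle top",np.median(q,0),len(q))
a,_,_=grab("side","s5.npz")
w=cv2.resize(im[80:260,150:360,::-1],(400,343));sd=cv2.resize(np.load("s5.npz")["im"][110:310,180:300,::-1],(206,343))
cv2.imwrite("pics/g.png",np.hstack([w,sd]))
E
```

```text
16.7 [ 0.5332 -0.331   0.2448] 0.6529633214445809 [-0.6298  0.8694 -0.5083] [ 0.0066 -0.0793  0.0208] yaw 79.53156662815546 j7 0.21962863380926675
handle top [ 0.5322 -0.3268  0.1176] 882
```

View pics/g.png

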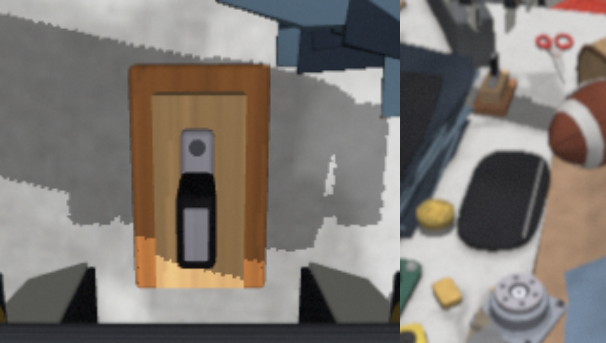

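The spanner stands upright and centred in its stand, with the handle top at z 0.1176 m against 0.118 m expected. The bystanders are in place and the fingers are clear. Handing in.

```bash
python3 -c "
from cell import arm
print(arm.sign_off())"
```

```text
the job is handed in; nothing more can be done
None
```

I seated the spanner in the ring, turned the ring to its stop, put the spanner back in its stand and handed the job in at about 17 s of the 72 s allowed. The hand-in reports no verdict, so what follows is from my own checks.

- **Pins in the ring:** The shoulder touched at TCP height 0.1647 m against 0.1648 m expected. The vertical force was only a few newtons.
- **Ring turned:** The turning moment rose from about 0.2 to 1.2–1.3 N m at the end. The holes moved 34.4° (0.60 rad) clockwise between the two pictures. I could not read the ring's angle directly: the moment is what shows it is at the stop, and the 0.60 rad fits that, with a start near 0.20 rad. During the final hold the tool crept on about 0.8°, which I took as give in the grip and arm.
- **Spanner in the stand:** The handle top is at 0.1176 m against 0.118 m expected. It looks upright and centred in the last picture. The depth median for its centre came out about 4 mm off in y, which I put down to the side face being counted in. The release pose matched the original grasp pose to within 0.2 mm.
- **Bystanders:** The wax block and wax tin look unmoved in the final side picture, which shows only the edge of the tape measure. I did not measure any of them, and I never identified the marker pen in a picture.

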